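# Pack chocolate rounds down a gift tube with the packing rod

### The job

Take the packing rod out of the open end of its slotted hanger and with it press the three chocolate rounds down the open gift tube until they lie tight on one another on the bottom and stop firmly. Then hang the rod back: slide it in from the open end of the slot, right to the back, and let go of it. Leave the other goods on the counter where they are.

Things in the scene. Friction and masses are not known exactly. Their poses are not given: they have to be found in the camera images.
- rod: Packing rod, 187 mm long, 160 g, hanging upright in the hanger at the start. Origin: centre of its foot's underside, z up the rod. White plastic foot 46 mm in diameter, 14 mm tall; steel shaft 12 mm; flat steel collar 42 mm in diameter at 120 to 126 mm; wooden handle 26 mm in diameter at 126 to 187 mm, straight up to 174 mm. Grip the handle from above; fingertips may rest on the collar
- rod_foot (a point): centre of the underside of the rod's foot (the rod's origin)
- rod_collar (a point): centre of the underside of the rod's collar, 120 mm above the rod's origin
- hanger: Rod hanger, fixed: wooden foot plate 130 x 100 x 12 mm, a brass post (30 mm wide) at its back, centred at local x = +44 mm, and a level brass plate 100 x 74 mm, 8 mm thick, top at 155 mm, nothing above it. Origin: centre of the foot plate's underside. A slot 20 mm wide in the plate runs along local x, open at x = -50 mm, closed at x = +12 mm
- hanger_seat (a point): where the shaft's axis is when the rod hangs at the back of the slot: local x = +4 mm, at the plate's top. The hung rod's collar rests on the plate beside the slot, its foot hangs below, underside 35 mm above the counter
- hanger_open (a point): middle of the slot's open end at the plate's edge, local x = -50 mm, at the plate's top. The rod's foot and collar are wider than the slot: the rod goes out and in only here, level along local x
- tube_stand: Filling stand, fixed: dark wooden foot 120 x 120 x 18 mm, brass posts and a ring (79 mm outside) round an upright clear gift tube, open on top, 62 mm outside, 56 mm inside. Origin: centre of the foot's underside, z up the tube's axis. Three foil-wrapped chocolate rounds, 52 mm in diameter, 22 mm thick, are stuck in it at different heights (gold lowest, pink, gold on top)
- tube_mouth (a point): centre of the tube's rim, 150 mm above the counter; the packed stack's top lies 64 mm below it
- tube_floor (a point): centre of the tube's inner floor, 20 mm above the counter
- round_low (a joint): how far the lowest round has been pushed down, in m: 0 is 16 mm above the tube's floor, 0.016 is on the floor. Each round is held by its snug fit: it slides down when pushed with about 1.5 N (all three together 4 to 5 N, a little more when fast) and stays where it is left
- round_mid (a joint): how far the middle round has been pushed down, in m: 0.032 is tight on the lowest round when that is on the floor
- round_top (a joint): how far the top round has been pushed down, in m: 0 is with its top 134 mm above the counter, 16 mm below the rim; 0.048 is packed tight
- packed_tube: other goods, leave alone: finished gift tube with a brass lid, 66 mm in diameter, 146 mm tall, loose. Origin at the centre of its underside
- red_box: other goods, leave alone: red gift box, 114 x 84 x 53 mm, loose. Origin at the centre of its underside
- cream_box: other goods, leave alone: cream box, 93 x 63 x 70 mm, loose. Origin at the centre of its underside
- cup_stack: other goods, leave alone: upturned stack of paper cups, 78 mm in diameter, 115 mm tall, loose. Origin at the centre of its underside
- ribbon_spool: other goods, leave alone: spool of pink ribbon, cream ends, 72 mm in diameter, 36 mm tall, loose. Origin at the centre of its underside
- scoop: other goods, leave alone: lying brass spoon with a wooden handle, 170 mm long, loose
- stock_tray: wooden tray of wrapped rounds, 190 x 126 mm, 28 mm tall, fixed, between the tube stand and the hanger. Origin at the centre of its underside
There are look-alikes about, which are no part of the job. What is shaped like the rod but black or turquoise is not meant.

How it is judged:
On the way, in this order (a step that is already met when the one before it is completed fails the run):
1. the rod's foot is inside the gift tube (horizontal distance between rod_foot and tube_mouth below 0.012 m and z of rod_foot in the frame of tube_mouth below -0.005 m), for 0.05 s.
2. the rod presses with at least 5 N on the rounds, which lie tight on the bottom of the tube (value of joint round_low above 0.0142 m and value of joint round_mid above 0.03 m and value of joint round_top above 0.0455 m and z of rod_foot in the frame of tube_floor below 0.07 m and horizontal distance between rod_foot and tube_floor below 0.012 m and contact force between rod and tube_stand above 5 N), for 0.05 s.
At the end, for the whole second after the job is handed in: All three rounds are packed down to within about 2 mm of tight on the bottom of the tube; the rod hangs by its collar in the hanger's slot, within 14 mm of the seat at the back, upright within 7 degrees, still and released (value of joint round_low above 0.0142 m and value of joint round_mid above 0.03 m and value of joint round_top above 0.0455 m and horizontal distance between rod_collar and hanger_seat below 0.014 m and z of rod_collar in the frame of hanger_seat between -0.004 and 0.004 m and angle between rod's own z axis and vertical below 0.12 rad and linear speed of rod below 0.03 m/s); the robot touches nothing.
It fails at once if other goods on the counter were shifted by more than 25 mm (distance of any of packed_tube, red_box, cream_box, cup_stack, ribbon_spool, scoop from where it was at the start of the episode above 0.025 m).
It also fails if it takes over 64 s, if anything falls off the work surface, if the arm or the gripper's body presses on something with over 40 N, if the wrist force passes 120 N, or if a joint passes its speed limit or range.

### The arm

A 6-joint arm with a two-finger parallel gripper is mounted at the origin on the work surface. World frame = base frame: x ahead of the robot, y to its left, z up, the work surface at z = 0. Lengths are in m, angles in rad, forces in N, time in s.
With the tool pointing down it reaches from about 0.375 to 0.975 m from the base axis. Payload 3.8 kg.
Tool frame: the origin (TCP) lies between the finger pads; the fingertips stand 25 mm ahead of it and the grasp point (between the pads) lies 6 mm ahead of it (r.nose_length is the distance from the TCP to the fingertips, in m); z points along the fingers, y is the line along which they close (so a half turn about z gives the same grasp; the last joint's range is limited). The gripper opens to 85 mm and grips with 20 to 120 N. Pads are 22 mm wide; open, the fingers measure 114 mm over their backs; the gripper's body (76 mm by 85 mm) begins 54 mm behind the grasp point. The pads swing forward as they close: fully open they stand 13 mm farther back than shut.
Start: joints at [-1.151, 0.264, 1.604, -0, 1.274, -0.037], TCP at [0.298, -0.606, 0.256] pointing down, gripper open.
Joint ranges: [-2.63, 2.63], [-0.94, 2.18], [0.31, 2.57], [-1.31, 4.45], [0, 2.66], [-2.55, 2.55]. Speed limits (rad/s): [2.57, 2.57, 3.14, 3.14, 3.14, 3.14].

### API

Orientations are given as a unit quaternion [w, x, y, z].
In Python, from cell import sense, eyes, order, r gives the robot as it stands.
- The arm moves only by the tool jog_arm, never from a script. Its argument "commands" is one flat list of numbers, 7 for each row, row after row: the shift along the tool's x, y, z in mm, then the turn, a rotation vector about the tool's x, y, z in rad, then the opening, from 0 (shut) to 1 (fully open). A call has exactly 5 rows; each row shifts and turns the commanded pose from where the row before left it, along the tool's axes as they then stand; what a row does not reach is not made up. A row lasts 1/12 s, in which the tool goes at most 41.7 mm and 7.16 degrees, less where a joint would pass 70% of its speed; a pose out of reach is approached as far as the arm can. A call is refused whole if a number of a shift passes 41.7 or a number of a turn 0.125, either way. A call with a gripper value outside its range is refused whole. The fingers move at their own pace and stop on an object; "force" is the grip in N (left out, the last holds). Time passes only in rows, so rows that do not move let the fingers close, or fill a call up. It gives the time, the measured TCP pose, the force, the opening and the grip force at its end, in the units of the state.
- sense(): the state, without advancing time (a new reading comes with each control period).
- eyes.snapshot(name): name is "scene" or "top"; returns a dict with "color" (480x640x3 uint8, red, green, blue), "range_z" (480x640 float32, m along the optical axis (not along the pixel's ray), 0 where there is no reading), "camera_matrix" (3x3 intrinsics, pixels), "view" (4x4, takes a point from world to camera coordinates). Camera axes: x right, y down, z forward; pixel columns grow to the right and rows downward; lengths in m; the calibration is good to about 2 mm. A picture is of the moment at which its call begins.
- order.finish_job(): hands the job in; it is judged then, once.
The state is a dict: "time": time; "q": joint angles; "qd": joint speeds; "tau": joint torques, N m; "eef_pos": TCP position; "eef_rot": TCP orientation; "wrist_force": force on the tool from outside, world axes, zero at the start; "torque": the same for the moment, N m; "grip_width": opening from 0.0 (shut) to 1.0 (fully open); "gripper_force": force on a finger pad.
Only numpy, scipy, OpenCV 4.12 (cv2) and the standard library are available. Lean on these libraries where they do the work, as an engineer would, in place of code of your own. Each camera call takes 0.05 s, during which the arm holds its last target. There are 200 camera calls.

## Working session

There is one attempt and no reset: what is moved stays moved. The work goes in short steps, Python scripts to look and compute and a tool call to move; the robot and the scene stay as the last step left them, time stands still between calls to the robot, and variables do not carry over. Pictures are saved under pics/ and viewed, at most 10 in all, crops included, and the job is handed in when it is done.

Besides the shell and the picture viewer there is one more tool, called by a JSON object that holds its "name" and its "arguments". jog_arm: Moves the arm, as the interface text tells. Its arguments: {"type":"object","properties":{"commands":{"type":"array","items":{"type":"number"}},"force":{"type":"number"}},"required":["commands"]}

```bash
mkdir -p pics; ls; cat > h.py <<'E'
import numpy as np, cv2
from cell import sense, eyes, order, r
def snap(n):
    s=eyes.snapshot(n); np.savez(f'{n}.npz',**s); return s
def load(n): return dict(np.load(f'{n}.npz'))
def pts(s):
    K=s['camera_matrix'];V=s['view'];z=s['range_z'];h,w=z.shape
    u,v=np.meshgrid(np.arange(w),np.arange(h))
    c=np.stack([(u-K[0,2])/K[0,0]*z,(v-K[1,2])/K[1,1]*z,z],-1)
    return (c-V[:3,3])@V[:3,:3]
def ray(s,u,v,h):
    K=s['camera_matrix'];V=s['view'];R=V[:3,:3]
    o=-R.T@V[:3,3]; d=R.T@np.array([(u-K[0,2])/K[0,0],(v-K[1,2])/K[1,1],1]); return o+d*(h-o[2])/d[2]
def proj(s,p):
    c=s['view'][:3,:3]@p+s['view'][:3,3]; k=s['camera_matrix']@c; return k[:2]/k[2]
def save(im,n): cv2.imwrite(f'pics/{n}.png',im[...,::-1])
E
python3 - <<'E'
from h import *
for n in('scene','top'):
    s=snap(n); save(s['color'],n+'1'); print(n,s['camera_matrix'].tolist(),(-s['view'][:3,:3].T@s['view'][:3,3]).round(3),(s['range_z']>0).mean())
s=sense();print(s)
E
```

```text
pics
scene [[506.4471010272006, 0.0, 325.7468782681928], [0.0, 506.4471010272006, 236.46744062219406], [0.0, 0.0, 1.0]] [1.202 0.011 1.152] 0.9961979166666667
top [[598.3586308871576, 0.0, 323.90369305413026], [0.0, 598.3586308871576, 235.3023936370111], [0.0, 0.0, 1.0]] [ 0.276 -0.018  1.612] 0.995966796875
{'time': 0.1, 'q': array([-1.15092823e+00,  2.64677566e-01,  1.60525691e+00,  4.11615655e-06,
        1.27373885e+00, -3.68950755e-02]), 'qd': array([-9.35027083e-05, -5.28428217e-04, -3.36530109e-03,  2.37232781e-04,
        7.90749565e-04,  1.00658870e-03]), 'tau': array([ 1.45947019e-03, -5.16704285e+01, -3.68589771e+01, -4.77785278e-06,
        6.24769251e-03,  3.22307301e-05]), 'eef_pos': array([ 0.29745098, -0.60522501,  0.25507615]), 'eef_rot': array([-1.02169758e-03,  9.74033691e-01,  2.26400720e-01, -1.96064167e-04]), 'wrist_force': array([ 0.93292157, -0.21248301,  0.1432761 ]), 'torque': array([ 0.01350082,  0.00811202, -0.02484995]), 'gripper_force': 0.0, 'grip_width': 0.9996107822898309}
```

View pics/scene1.png

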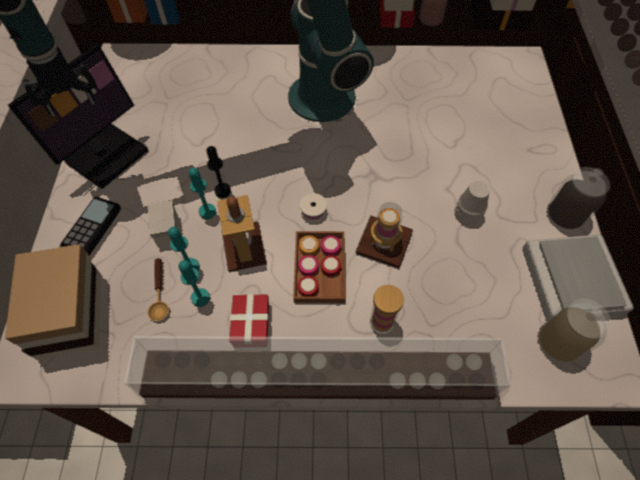

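View pics/top1.png

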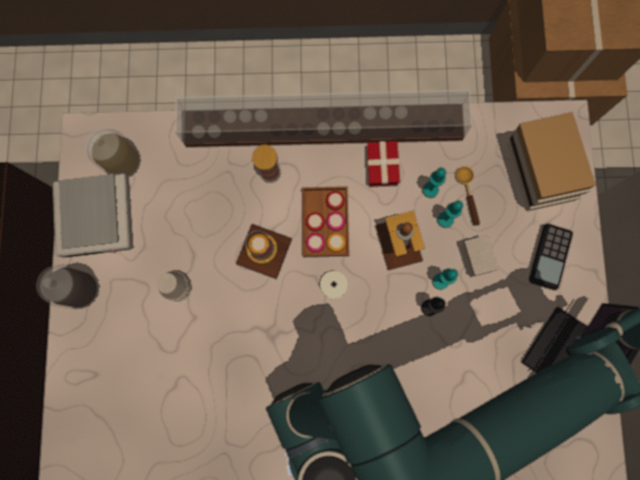

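The wooden-handled rod hangs in the brass hanger at scene (235,207) / top (405,232). The look-alikes are turquoise at scene (200,185), (178,240) and (192,270), and black at (215,160). Only the wood-and-steel rod with the white foot fits the description. The tube stand is at scene (387,225) / top (260,246). I'll confirm this with enlarged crops and measure by depth.

```bash
python3 - <<'E'
from h import *
a=load('scene');b=load('top')
A=cv2.resize(a['color'][175:285,205:285],None,fx=5,fy=5,interpolation=cv2.INTER_CUBIC)
B=cv2.resize(b['color'][195:285,365:435],None,fx=5.5,fy=5.5,interpolation=cv2.INTER_CUBIC)
im=np.zeros((550,790,3),np.uint8);im[:A.shape[0],:400]=A;im[:495,400:785]=B[:495]
save(im,'crop1')
P=pts(b);Q=pts(a)
# brass plate top height mask
for nm,s,X,(r0,r1,c0,c1) in(('top',b,P,(195,285,365,435)),('scene',a,Q,(175,285,205,285))):
    reg=X[r0:r1,c0:c1]; z=reg[...,2]
    print(nm,np.histogram(z,bins=np.arange(0,.26,.01)))
    m=(z>.145)&(z<.163)
    p=reg[m]; rect=cv2.minAreaRect((p[:,:2]*1000).astype(np.float32)); print('plate',np.median(p[:,2]),rect,m.sum())
    hm=z>.195; 
    if hm.any(): print('handle',reg[hm].mean(0),reg[hm].min(0),reg[hm].max(0))
for nm,s,X,(r0,r1,c0,c1) in(('top',b,P,(215,285,225,300)),('scene',a,Q,(195,270,350,420))):
    reg=X[r0:r1,c0:c1]; z=reg[...,2]
    print(nm,np.histogram(z,bins=np.arange(0,.26,.01))[0])
    m=(z>.125)&(z<.16);p=reg[m];print('tube',p.mean(0),p.min(0),p.max(0))
    m=(z>.01)&(z<.023);p=reg[m];print('foot',np.median(p[:,2]),cv2.minAreaRect((p[:,:2]*1000).astype(np.float32)))
E
```

```text
top (array([2336,  661,   16,    1,   18,    7,    0,    0,    0,    0,    0,
          0,    0,    0,   72,  779,  115,    9,   13,    8,   11,   65,
         23,    0,    0]), array([0.  , 0.01, 0.02, 0.03, 0.04, 0.05, 0.06, 0.07, 0.08, 0.09, 0.1 ,
       0.11, 0.12, 0.13, 0.14, 0.15, 0.16, 0.17, 0.18, 0.19, 0.2 , 0.21,
       0.22, 0.23, 0.24, 0.25]))
plate 0.155068783051042 ((545.9520874023438, -197.61459350585938), (101.02792358398438, 74.28775787353516), 13.915670394897461) 925
handle [ 0.49342707 -0.16062424  0.48825145] [ 0.27584683 -0.20742758  0.19638249] [ 0.56108693 -0.0184739   1.61152682]
scene (array([4876, 1208,   64,   41,   69,   59,   43,   37,   31,   29,   25,
         29,   38,   32,   33,  783,  168,   32,   27,   31,   23,   57,
         44,    0,    0]), array([0.  , 0.01, 0.02, 0.03, 0.04, 0.05, 0.06, 0.07, 0.08, 0.09, 0.1 ,
       0.11, 0.12, 0.13, 0.14, 0.15, 0.16, 0.17, 0.18, 0.19, 0.2 , 0.21,
       0.22, 0.23, 0.24, 0.25]))
plate 0.1572151839313155 ((546.3477172851562, -198.07736206054688), (105.61177062988281, 73.9654769897461), 13.551892280578613) 897
[... 155 characters left out ...]
 64   19   14   19   18   31  255  124
   89   32    0    0    0    0    0    0    0    0    0]
tube [0.53059266 0.1690333  0.13464801] [0.49994507 0.13736377 0.12507417] [0.55993835 0.19817347 0.15746409]
foot 0.01684574414429646 ((529.981201171875, 176.08865356445312), (153.55828857421875, 197.69418334960938), 4.497437000274658)
scene [2369  613  562   33   13   69  177   53   45   55   62   49  146  258
  121   93    0    0    0    0    0    0    0    0    0]
tube [0.53125525 0.1685342  0.13786496] [0.50132762 0.13738547 0.12540838] [0.56547613 0.19990198 0.1566639 ]
foot 0.019532714223667556 ((533.52783203125, 167.7443389892578), (120.21233367919922, 122.6758041381836), 68.9113540649414)
```

View pics/crop1.png

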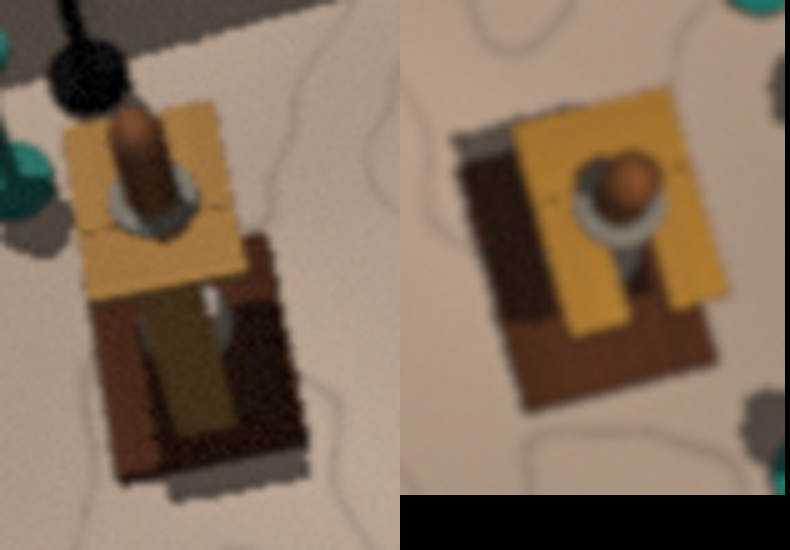

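The crop confirms it: wooden handle, steel collar and white foot, hanging in the brass slot. The slot opens toward the robot, with yaw about 13.8°. Next: refine the handle and rim positions, and check how close the neighbours are.

```bash
python3 - <<'E'
from h import *
a=load('scene');b=load('top')
for nm,s,X in(('top',b,pts(b)),('scene',a,pts(a))):
    x,y,z=X[...,0],X[...,1],X[...,2]
    near=(np.hypot(x-.55,y+.197)<.05)
    for lo,hi in((.2,.225),(.211,.225),(.157,.166)):
        p=X[near&(z>lo)&(z<hi)]; print(nm,'handle',lo,len(p),p.mean(0).round(4),p.min(0).round(4),p.max(0).round(4))
    t=X[(np.hypot(x-.531,y-.168)<.06)&(z>.13)&(z<.16)]
    c,rad=cv2.minEnclosingCircle((t[:,:2]*1000).astype(np.float32));print(nm,'rim circ',c,rad,t[:,2].max())
    t=X[(np.hypot(x-.531,y-.168)<.06)&(z>.145)&(z<.16)];print('rim pts',len(t)); A=np.c_[2*t[:,:2],np.ones(len(t))];so=np.linalg.lstsq(A,(t[:,:2]**2).sum(1),rcond=None)[0];print(so[:2],np.sqrt(so[2]+so[0]**2+so[1]**2))
    # tall neighbours
    m=((z>.06)&(z<.3)&(x>.3)&(x<.75)&(y>-.4)&(y<.3)&((s['color'].max(-1)>=0))).astype(np.uint8)
    n,l,st,ce=cv2.connectedComponentsWithStats(m)
    for i in range(1,n):
        if st[i,4]>12:
            p=X[l==i];print('  comp',st[i,:5],p[:,:2].mean(0).round(3),p.min(0).round(3),p.max(0).round(3))
s=sense()
print(s['eef_pos'],s['time'])
E
```

```text
top handle 0.2 95 [ 0.5461 -0.1953  0.216 ] [ 0.5353 -0.2074  0.201 ] [ 0.5611 -0.1835  0.2247]
top handle 0.211 79 [ 0.5468 -0.1957  0.2177] [ 0.5354 -0.2074  0.2117] [ 0.5611 -0.1835  0.2247]
top handle 0.157 277 [ 0.5498 -0.1968  0.1596] [ 0.5023 -0.2376  0.157 ] [ 0.5973 -0.1561  0.166 ]
top rim circ (530.547607421875, 168.60081481933594) 31.251516342163086 0.1574640932447826
rim pts 89
[0.53031384 0.16826951] 0.029292236104267958
  comp [252 157  27  22 411] [0.733 0.148] [0.719 0.12  0.061] [0.75  0.181 0.154]
  comp [429 168  17  19 246] [ 0.688 -0.288] [ 0.672 -0.312  0.062] [ 0.712 -0.27   0.192]
  comp [445 200  18  18 247] [ 0.604 -0.324] [ 0.588 -0.348  0.062] [ 0.628 -0.307  0.191]
  comp [ 385  211   40   45 1095] [ 0.547 -0.196] [ 0.49  -0.245  0.141] [ 0.601 -0.152  0.226]
  comp [245 231  31  32 654] [0.527 0.166] [0.494 0.131 0.06 ] [0.565 0.205 0.157]
  comp [464 238  17  38 407] [ 0.5   -0.385] [ 0.447 -0.4    0.06 ] [ 0.544 -0.362  0.08 ]
  comp [440 268  18  17 238] [ 0.437 -0.301] [ 0.419 -0.325  0.116] [ 0.459 -0.284  0.192]
  comp [428 297  18  17 233] [ 0.36
[... 477 characters left out ...]
822441] 0.02931669754229713
  comp [206 146  17  36 346] [ 0.377 -0.269] [ 0.356 -0.291  0.06 ] [ 0.392 -0.251  0.191]
  comp [188 168  19  35 361] [ 0.447 -0.302] [ 0.423 -0.326  0.06 ] [ 0.46  -0.285  0.192]
  comp [ 217  195   37   59 1418] [ 0.563 -0.194] [ 0.488 -0.244  0.061] [ 0.603 -0.152  0.227]
  comp [159 200  29  59 743] [ 0.561 -0.354] [ 0.445 -0.4    0.06 ] [ 0.631 -0.307  0.193]
  comp [ 371  201   33   45 1058] [0.541 0.166] [0.501 0.13  0.06 ] [0.572 0.206 0.157]
  comp [178 260  21  31 401] [ 0.699 -0.288] [ 0.674 -0.312  0.062] [ 0.715 -0.27   0.191]
  comp [373 285  30  12 265] [0.738 0.151] [0.721 0.119 0.143] [0.75  0.181 0.152]
[ 0.29745098 -0.60522501  0.25507615] 0.1
```

{"name": "jog_arm", "arguments": {"commands": [0,0,-12,0,0,0.108,1,0,0,-12,0,0,0.108,1,28,-28,0,0,0,0,1,28,-28,0,0,0,0,1,28,-28,0,0,0,0,1], "force": 50}}

```text
time: 0.52
eef_pos: [0.3592, -0.5033, 0.2798]
eef_rot: [-0.0, 0.993, 0.119, -0.0]
wrist_force: [0.3, 0.4, 0.2]
grip_width: 1.001
gripper_force: 0.0
```

{"name": "jog_arm", "arguments": {"commands": [28,-28,0,0,0,0,1,28,-28,0,0,0,0,1,28,-28,0,0,0,0,1,28,-28,0,0,0,0,1,28,-28,0,0,0,0,1]}}

```text
time: 0.93
eef_pos: [0.4622, -0.3329, 0.2798]
eef_rot: [-0.0, 0.993, 0.12, -0.0]
wrist_force: [0.7, 0.0, 0.4]
grip_width: 0.999
gripper_force: 0.0
```

```bash
cat > go.py <<'E'
import sys
from h import *
from scipy.spatial.transform import Rotation as Ro
def st(t=None,yaw=13.8):
    s=sense();w,x,y,z=s['eef_rot'];R=Ro.from_quat([x,y,z,w]).as_matrix()
    # desired: x along slot, z down
    c,n=np.cos(np.radians(yaw)),np.sin(np.radians(yaw));D=np.array([[c,n,0],[n,-c,0],[0,0,-1]])
    print('t',s['time'],'pos',s['eef_pos'].round(4),'turn to go',Ro.from_matrix(R.T@D).as_rotvec().round(4),'F',s['wrist_force'].round(1),'w',round(s['grip_width'],3),'g',round(s['gripper_force'],1),'q',s['q'].round(2))
    if t is not None: print('to go mm',(D.T@(np.array(t)-s['eef_pos'])*1000).round(1))
st([float(v) for v in sys.argv[1:4]] if len(sys.argv)>3 else None)
E
python3 go.py .55 -.1965 .192
```

```text
t 0.9333 pos [ 0.4622 -0.3329  0.2798] turn to go [-0.0006  0.0004 -0.0003] F [0.7 0.  0.4] w 0.999 g 0.0 q [-0.67  0.05  1.8   0.    1.29  0.66]
to go mm [ 117.8 -111.5   87.8]
```

{"name": "jog_arm", "arguments": {"commands": [28,-28,0,0,0,0,1,28,-28,0,0,0,0,1,28,-28,0,0,0,0,1,26,-26,0,0,0,0,1,8,-2,0,0,0,0,1]}}

```text
time: 1.35
eef_pos: [0.5514, -0.1928, 0.2798]
eef_rot: [-0.001, 0.992, 0.122, 0.0]
wrist_force: [0.2, 0.2, -0.6]
grip_width: 0.998
gripper_force: 0.0
```

{"name": "jog_arm", "arguments": {"commands": [0,0,15,0,0,0,1,0,0,0,0,0,0,1,0,0,0,0,0,0,1,0,0,0,0,0,0,1,0,0,0,0,0,0,1]}}

```text
time: 1.77
eef_pos: [0.5495, -0.1988, 0.2657]
eef_rot: [0.0, 0.993, 0.119, 0.0]
wrist_force: [0.3, -0.5, 0.4]
grip_width: 1.0
gripper_force: 0.0
```

```bash
python3 go.py .55 -.1965 .192; python3 -c "
from h import *
s=snap('scene');save(cv2.resize(s['color'][120:280,180:420],None,fx=3,fy=3),'over')"
```

```text
t 1.7667 pos [ 0.5495 -0.1988  0.2657] turn to go [ 0.0004 -0.0003 -0.0013] F [ 0.3 -0.5  0.4] w 1.0 g 0.0 q [-0.39  0.09  1.79 -0.    1.26  0.94]
to go mm [ 1.  -2.1 73.7]
```

View pics/over.png

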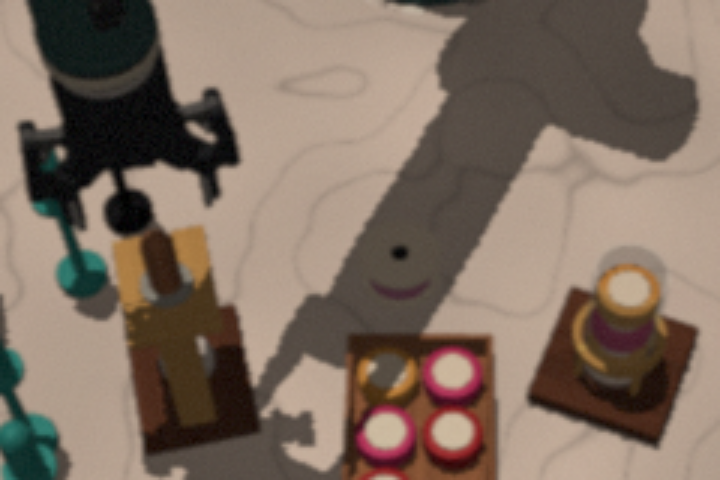

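The gripper is over the handle, with its fingers on either side of the slot. The tube, at crop (628,330), shows no contact. Descending.

{"name": "jog_arm", "arguments": {"commands": [1,-2,20,0,0,0,1,0,0,20,0,0,0,1,0,0,20,0,0,0,1,0,0,13,0,0,0,1,0,0,0,0,0,0,1]}}

```text
time: 2.23
eef_pos: [0.548, -0.1954, 0.189]
eef_rot: [-0.001, 0.993, 0.12, -0.003]
wrist_force: [-1.4, 0.1, -0.4]
grip_width: 0.998
gripper_force: 0.0
```

{"name": "jog_arm", "arguments": {"commands": [0,0,0,0,0,0,0.3,0,0,0,0,0,0,0.1,0,0,0,0,0,0,0,0,0,0,0,0,0,0,0,0,0,0,0,0,0]}}

```text
time: 2.65
eef_pos: [0.5509, -0.1961, 0.1935]
eef_rot: [0.001, 0.993, 0.12, 0.001]
wrist_force: [0.0, -0.3, 4.9]
grip_width: 0.297
gripper_force: 8.9
```

{"name": "jog_arm", "arguments": {"commands": [0,0,0,0,0,0,0,0,0,0,0,0,0,0,0,0,0,0,0,0,0,0,0,0,0,0,0,0,0,0,0,0,0,0,0]}}

```text
time: 3.07
eef_pos: [0.551, -0.1962, 0.1937]
eef_rot: [0.001, 0.993, 0.12, 0.001]
wrist_force: [-0.5, -1.0, 5.8]
grip_width: 0.291
gripper_force: 49.0
```

```bash
python3 go.py .55 -.1965 .192
```

```text
t 3.0667 pos [ 0.551  -0.1962  0.1937] turn to go [ 0.0015 -0.0018  0.    ] F [-0.5 -1.   5.8] w 0.291 g 49.0 q [-0.38  0.14  1.87 -0.    1.13  0.95]
to go mm [-1.   0.1  1.7]
```

{"name": "jog_arm", "arguments": {"commands": [0,0,-2,0,0,0,0,0,0,-2,0,0,0,0,0,0,0,0,0,0,0,-8,0,0,0,0,0,0,-12,0,0,0,0,0,0], "force": 70}}

```text
time: 3.48
eef_pos: [0.5304, -0.2002, 0.1956]
eef_rot: [-0.0, 0.993, 0.121, -0.0]
wrist_force: [-0.7, -0.1, -1.9]
grip_width: 0.289
gripper_force: 68.7
```

```bash
python3 go.py .4636 -.2177 .198
```

```text
t 3.4833 pos [ 0.5304 -0.2002  0.1956] turn to go [-0.0007  0.0007  0.0009] F [-0.7 -0.1 -1.9] w 0.289 g 68.7 q [-0.4   0.11  1.9   0.    1.13  0.92]
to go mm [-69.    1.   -2.4]
```

{"name": "jog_arm", "arguments": {"commands": [-15,0,-2,0,0,0,0,-18,0,0,0,0,0,0,-18,0,0,0,0,0,0,-18,0,0,0,0,0,0,-4,0,0,0,0,0,0]}}

```text
time: 3.9
eef_pos: [0.4559, -0.2181, 0.1976]
eef_rot: [-0.0, 0.993, 0.119, -0.001]
wrist_force: [-0.2, -0.7, -1.5]
grip_width: 0.287
gripper_force: 68.7
```

{"name": "jog_arm", "arguments": {"commands": [0,0,0,0,0,0,0,0,0,-30,0,0,0,0,0,0,-38,0,0,0,0,0,0,-38,0,0,0,0,0,0,-34,0,0,0,0]}}

```text
time: 4.32
eef_pos: [0.4602, -0.2178, 0.3405]
eef_rot: [0.0, 0.993, 0.12, 0.001]
wrist_force: [0.2, 0.3, -1.6]
grip_width: 0.288
gripper_force: 69.0
```

```bash
python3 go.py .5313 .1683 .34
```

```text
t 4.3167 pos [ 0.4602 -0.2178  0.3405] turn to go [ 0.0006 -0.0012 -0.    ] F [ 0.2  0.3 -1.6] w 0.288 g 69.0 q [-0.49 -0.1   1.84  0.    1.4   0.84]
to go mm [ 161.2 -358.     0.5]
```

{"name": "jog_arm", "arguments": {"commands": [15,-34,0,0,0,0,0,15,-34,0,0,0,0,0,15,-34,0,0,0,0,0,15,-34,0,0,0,0,0,15,-34,0,0,0,0,0]}}

```text
time: 4.73
eef_pos: [0.4925, -0.0332, 0.3387]
eef_rot: [-0.0, 0.993, 0.12, 0.001]
wrist_force: [0.9, 0.4, -2.1]
grip_width: 0.287
gripper_force: 69.4
```

{"name": "jog_arm", "arguments": {"commands": [15,-34,0,0,0,0,0,15,-34,0,0,0,0,0,15,-34,0,0,0,0,0,15,-34,0,0,0,0,0,15,-30,0,0,0,0,0]}}

```text
time: 5.15
eef_pos: [0.5255, 0.1469, 0.3385]
eef_rot: [-0.0, 0.993, 0.121, 0.0]
wrist_force: [0.9, -0.3, -2.4]
grip_width: 0.285
gripper_force: 69.4
```

{"name": "jog_arm", "arguments": {"commands": [8,-15,0,0,0,0,0,3,-7,0,0,0,0,0,0,0,0,0,0,0,0,0,0,0,0,0,0,0,0,0,0,0,0,0,0]}}

```text
time: 5.57
eef_pos: [0.5308, 0.167, 0.3382]
eef_rot: [0.0, 0.993, 0.12, -0.0]
wrist_force: [-0.6, 0.1, -1.2]
grip_width: 0.286
gripper_force: 69.5
```

```bash
python3 go.py .5313 .1683 .322; python3 - <<'E'
from h import *
a=snap('scene');b=snap('top')
A=cv2.resize(a['color'][100:270,300:450],None,fx=3.2,fy=3.2,interpolation=cv2.INTER_CUBIC);save(A,'atube')
for s in (a,b):
    X=pts(s);x,y,z=X[...,0],X[...,1],X[...,2];c=s['color'].astype(int)
    m=(np.hypot(x-.53,y-.168)<.05)&(z>.168)&(z<.21)
    p=X[m]; print(len(p)); 
    if len(p): print(p.mean(0),p.min(0),p.max(0))
print(proj(a,np.array([.5313,.1683,.15])),proj(a,np.array([.5313,.1683,.182])))
E
```

```text
t 5.5667 pos [0.5308 0.167  0.3382] turn to go [ 0.0007  0.0004 -0.001 ] F [-0.6  0.1 -1.2] w 0.286 g 69.5 q [ 0.26 -0.    1.75 -0.    1.39  1.59]
to go mm [ 0.8 -1.1 16.2]
275
[0.53470602 0.16512147 0.19470535] [0.50541442 0.14365954 0.18184918] [0.55256329 0.18902723 0.2094396 ]
83
[0.51610508 0.1739209  0.19265445] [0.50477926 0.16156597 0.18010497] [0.52737056 0.18823005 0.20716027]
[389.85844204 211.35740557] [391.44408922 203.70225175]
```

View pics/atube.png

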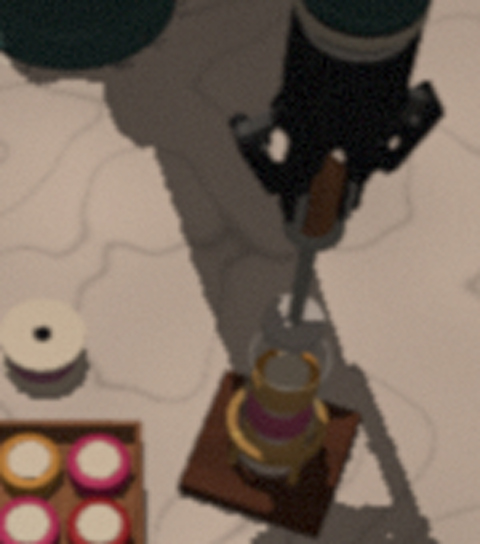

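The foot hangs just above the rim, at crop (290,335), about 2 mm short in x and y. I'll correct that and lower it.

{"name": "jog_arm", "arguments": {"commands": [2.5,-1,8,0,0,0,0,0,0,8,0,0,0,0,0,0,8,0,0,0,0,0,0,8,0,0,0,0,0,0,6,0,0,0,0]}}

```text
time: 6.08
eef_pos: [0.5324, 0.1694, 0.2983]
eef_rot: [0.0, 0.993, 0.12, -0.001]
wrist_force: [-0.0, 0.2, -1.0]
grip_width: 0.281
gripper_force: 69.5
```

```bash
python3 go.py .5313 .1683 .2427
```

```text
t 6.0833 pos [0.5324 0.1694 0.2983] turn to go [ 0.      0.0022 -0.0003] F [-0.   0.2 -1. ] w 0.281 g 69.5 q [0.26 0.02 1.8  0.   1.32 1.59]
to go mm [-1.3  0.8 55.6]
```

{"name": "jog_arm", "arguments": {"commands": [0,0,6,0,0,0,0,0,0,6,0,0,0,0,0,0,6,0,0,0,0,0,0,6,0,0,0,0,0,0,6,0,0,0,0]}}

```text
time: 6.5
eef_pos: [0.5331, 0.1697, 0.27]
eef_rot: [0.0, 0.993, 0.12, 0.0]
wrist_force: [-0.6, -0.1, 0.8]
grip_width: 0.289
gripper_force: 69.7
```

{"name": "jog_arm", "arguments": {"commands": [0,0,5,0,0,0,0,0,0,5,0,0,0,0,0,0,4,0,0,0,0,0,0,4,0,0,0,0,0,0,3,0,0,0,0]}}

```text
time: 6.92
eef_pos: [0.5331, 0.1697, 0.2491]
eef_rot: [-0.0, 0.993, 0.12, 0.0]
wrist_force: [-1.4, 0.4, 1.0]
grip_width: 0.286
gripper_force: 69.7
```

```bash
python3 go.py .5313 .1683 .2427
```

```text
t 6.9167 pos [0.5331 0.1697 0.2491] turn to go [-0.0001 -0.0002 -0.    ] F [-1.4  0.4  1. ] w 0.286 g 69.7 q [0.26 0.05 1.86 0.   1.23 1.59]
to go mm [-2.1  1.   6.4]
```

{"name": "jog_arm", "arguments": {"commands": [0,0,2,0,0,0,0,0,0,2,0,0,0,0,0,0,1,0,0,0,0,0,0,1,0,0,0,0,0,0,0,0,0,0,0]}}

```text
time: 7.33
eef_pos: [0.5335, 0.1698, 0.2447]
eef_rot: [-0.0, 0.993, 0.12, 0.001]
wrist_force: [-2.5, -0.8, 5.8]
grip_width: 0.286
gripper_force: 70.4
```

{"name": "jog_arm", "arguments": {"commands": [0,0,1,0,0,0,0,0,0,1,0,0,0,0,0,0,1,0,0,0,0,0,0,0,0,0,0,0,0,0,0,0,0,0,0]}}

```text
time: 7.75
eef_pos: [0.5342, 0.17, 0.2447]
eef_rot: [-0.0, 0.993, 0.12, 0.002]
wrist_force: [-5.5, -1.5, 17.4]
grip_width: 0.288
gripper_force: 71.3
```

{"name": "jog_arm", "arguments": {"commands": [0,0,1,0,0,0,0,0,0,1,0,0,0,0,0,0,0,0,0,0,0,0,0,0,0,0,0,0,0,0,0,0,0,0,0]}}

```text
time: 8.17
eef_pos: [0.5347, 0.1702, 0.2446]
eef_rot: [-0.0, 0.993, 0.12, 0.003]
wrist_force: [-8.4, -1.9, 23.7]
grip_width: 0.289
gripper_force: 72.0
```

```bash
python3 go.py .5313 .1683 .2427; python3 - <<'E'
from h import *
a=snap('scene');A=cv2.resize(a['color'][150:270,340:440],None,fx=5,fy=5,interpolation=cv2.INTER_CUBIC);save(A,'press')
E
```

```text
t 8.1667 pos [0.5347 0.1702 0.2446] turn to go [-0.0001 -0.0059 -0.    ] F [-8.4 -1.9 23.7] w 0.289 g 72.0 q [ 0.26  0.05  1.87 -0.    1.21  1.59]
to go mm [-3.7  1.   1.9]
```

View pics/press.png

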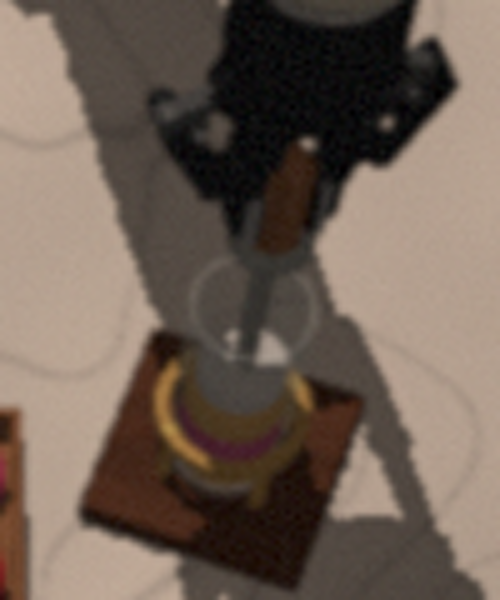

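The foot is deep in the tube at crop (245,375), with the rounds below it in one tight stack. It stops firmly at about 24 N, so I'll withdraw.

{"name": "jog_arm", "arguments": {"commands": [-1,0,-6,0,0,0,0,0,0,-12,0,0,0,0,0,0,-18,0,0,0,0,0,0,-18,0,0,0,0,0,0,-18,0,0,0,0]}}

```text
time: 8.63
eef_pos: [0.5318, 0.1694, 0.3103]
eef_rot: [0.0, 0.993, 0.12, -0.001]
wrist_force: [0.5, -0.2, -1.5]
grip_width: 0.286
gripper_force: 69.9
```

{"name": "jog_arm", "arguments": {"commands": [0,0,-18,0,0,0,0,0,0,-10,0,0,0,0,0,0,0,0,0,0,0,0,0,0,0,0,0,0,0,0,0,0,0,0,0]}}

```text
time: 9.05
eef_pos: [0.5315, 0.1693, 0.3367]
eef_rot: [0.0, 0.993, 0.12, -0.001]
wrist_force: [-0.2, 0.6, -0.9]
grip_width: 0.286
gripper_force: 69.9
```

```bash
python3 go.py .458 -.2188 .34; python3 - <<'E'
from h import *
for n in('scene','top'):
    s=snap(n)
    X=pts(s);x,y,z=X[...,0],X[...,1],X[...,2]
    p=X[(np.hypot(x-.53,y-.168)<.06)&(z>.155)&(z<.215)]; print(len(p),p.mean(0),p.min(0),p.max(0))
    p=X[(np.hypot(x-.53,y-.168)<.02)&(z>.03)&(z<.15)];print('in tube z',np.histogram(p[:,2],np.arange(.03,.16,.01)))
E
```

```text
t 9.05 pos [0.5315 0.1693 0.3367] turn to go [ 0.      0.0023 -0.0001] F [-0.2  0.6 -0.9] w 0.286 g 69.9 q [0.26 0.   1.75 0.   1.39 1.59]
to go mm [-164.   359.4   -3.3]
285 [0.53515297 0.16722114 0.19349748] [0.50931371 0.13911009 0.15595915] [0.55371654 0.19142714 0.21485166]
in tube z (array([ 0,  0,  0,  0,  0, 14,  4,  0,  0,  0,  0,  0]), array([0.03, 0.04, 0.05, 0.06, 0.07, 0.08, 0.09, 0.1 , 0.11, 0.12, 0.13,
       0.14, 0.15]))
84 [0.51709005 0.17524902 0.1909987 ] [0.50540879 0.13909487 0.15593045] [0.53666299 0.18946529 0.21417722]
in tube z (array([0, 0, 0, 0, 0, 3, 0, 0, 0, 0, 0, 0]), array([0.03, 0.04, 0.05, 0.06, 0.07, 0.08, 0.09, 0.1 , 0.11, 0.12, 0.13,
       0.14, 0.15]))
```

The stack top reads 80–90 mm, so it's packed. Carrying the rod back.

{"name": "jog_arm", "arguments": {"commands": [-15,34,0,0,0,0,0,-15,34,0,0,0,0,0,-15,34,0,0,0,0,0,-15,34,0,0,0,0,0,-15,34,0,0,0,0,0]}}

```text
time: 9.57
eef_pos: [0.4987, -0.0148, 0.337]
eef_rot: [-0.0, 0.993, 0.121, -0.001]
wrist_force: [0.9, -0.3, -1.2]
grip_width: 0.292
gripper_force: 69.7
```

{"name": "jog_arm", "arguments": {"commands": [-15,34,0,0,0,0,0,-15,34,0,0,0,0,0,-15,34,0,0,0,0,0,-15,34,0,0,0,0,0,-15,30,0,0,0,0,0]}}

```text
time: 9.98
eef_pos: [0.4655, -0.1945, 0.3371]
eef_rot: [-0.0, 0.993, 0.12, -0.001]
wrist_force: [1.5, -0.5, -2.9]
grip_width: 0.287
gripper_force: 69.7
```

{"name": "jog_arm", "arguments": {"commands": [-8,15,0,0,0,0,0,-6,8,0,0,0,0,0,0,0,0,0,0,0,0,0,0,0,0,0,0,0,0,0,0,0,0,0,0]}}

```text
time: 10.4
eef_pos: [0.4586, -0.2171, 0.3379]
eef_rot: [-0.001, 0.993, 0.121, -0.0]
wrist_force: [0.1, 0.2, -1.1]
grip_width: 0.287
gripper_force: 69.8
```

```bash
python3 go.py .4578 -.2188 .202;python3 - <<'E'
from h import *
for n in('scene','top'):
    s=snap(n)
    X=pts(s);x,y,z=X[...,0],X[...,1],X[...,2]
    p=X[(np.hypot(x-.458,y+.219)<.05)&(z>.15)&(z<.21)]; print('foot',len(p),p.mean(0),p.min(0),p.max(0))
    p=X[(np.hypot(x-.458,y+.219)<.03)&(z>.285)&(z<.31)]; print('collar',len(p),p.mean(0),p.min(0),p.max(0))
E
```

```text
t 10.4 pos [ 0.4586 -0.2171  0.3379] turn to go [-0.0012  0.0001  0.0008] F [ 0.1  0.2 -1.1] w 0.287 g 69.8 q [-0.49 -0.1   1.85  0.    1.4   0.84]
to go mm [ -1.2   1.5 135.9]
foot 280 [ 0.46572049 -0.2151983   0.19166342] [ 0.4365649  -0.23880748  0.15360294] [ 0.50699419 -0.18533874  0.20901885]
collar 101 [ 0.46849528 -0.21352746  0.3062934 ] [ 0.45271945 -0.23573599  0.2857679 ] [ 0.47897198 -0.1966874   0.30991466]
foot 130 [ 0.44602292 -0.21362115  0.19225163] [ 0.43331018 -0.23598916  0.15497337] [ 0.49995793 -0.18713057  0.20932311]
collar 37 [ 0.44020277 -0.21350089  0.30435956] [ 0.4358354  -0.22529225  0.2989202 ] [ 0.44544408 -0.19976718  0.30851855]
```

{"name": "jog_arm", "arguments": {"commands": [-1,2,30,0,0,0,0,0,0,35,0,0,0,0,0,0,35,0,0,0,0,0,0,25,0,0,0,0,0,0,11,0,0,0,0]}}

```text
time: 10.92
eef_pos: [0.4558, -0.218, 0.1979]
eef_rot: [-0.002, 0.993, 0.121, -0.003]
wrist_force: [-0.3, 0.2, -2.5]
grip_width: 0.288
gripper_force: 69.8
```

{"name": "jog_arm", "arguments": {"commands": [0,0,0,0,0,0,0,0,0,0,0,0,0,0,0,0,0,0,0,0,0,0,0,0,0,0,0,0,0,0,0,0,0,0,0]}}

```text
time: 11.33
eef_pos: [0.4593, -0.2211, 0.2045]
eef_rot: [0.001, 0.993, 0.12, 0.002]
wrist_force: [0.2, 0.1, -1.7]
grip_width: 0.29
gripper_force: 69.8
```

```bash
python3 go.py .551 -.1965 .201;python3 - <<'E'
from h import *
for n in('scene','top'):
    s=snap(n)
    X=pts(s);x,y,z=X[...,0],X[...,1],X[...,2]
    p=X[(np.hypot(x-.458,y+.219)<.028)&(z>.15)&(z<.172)]; print('collar',len(p),p.mean(0),p.min(0),p.max(0))
    if n=='scene':save(cv2.resize(s['color'][130:270,180:290],None,fx=4,fy=4,interpolation=cv2.INTER_CUBIC),'preslot')
E
```

```text
t 11.3333 pos [ 0.4593 -0.2211  0.2045] turn to go [ 0.0027 -0.003   0.    ] F [ 0.2  0.1 -1.7] w 0.29 g 69.8 q [-0.5  -0.01  2.01  0.    1.14  0.83]
to go mm [94.9 -2.   3.5]
collar 12 [ 0.46915999 -0.21383548  0.16969444] [ 0.45749636 -0.23645544  0.16757231] [ 0.47734785 -0.20119799  0.17186077]
collar 11 [ 0.44041716 -0.2152032   0.16980117] [ 0.43590083 -0.22458577  0.16703711] [ 0.44596114 -0.20293776  0.17191442]
```

View pics/preslot.png

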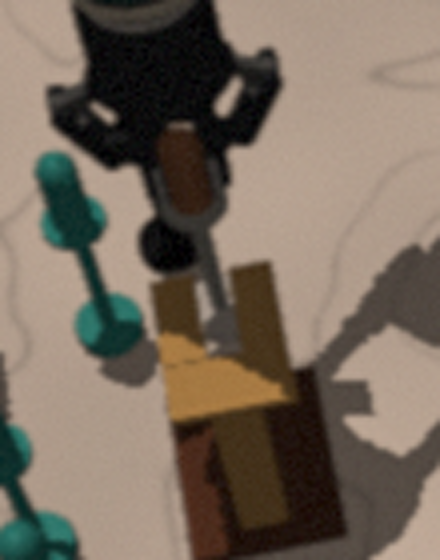

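The shaft lines up with the slot mouth, at crop (210,270). Sliding in slowly.

{"name": "jog_arm", "arguments": {"commands": [6,-1,1,0,0,0,0,12,-0.5,1,0,0,0,0,12,0,0,0,0,0,0,12,0,0,0,0,0,0,6,0,0,0,0,0,0]}}

```text
time: 11.85
eef_pos: [0.5065, -0.207, 0.2003]
eef_rot: [0.0, 0.993, 0.121, 0.001]
wrist_force: [0.5, 0.1, -2.0]
grip_width: 0.287
gripper_force: 69.8
```

```bash
python3 go.py .551 -.1965 .201
```

```text
t 11.85 pos [ 0.5065 -0.207   0.2003] turn to go [ 0.0002 -0.001   0.0008] F [ 0.5  0.1 -2. ] w 0.287 g 69.8 q [-0.43  0.07  1.94  0.    1.14  0.9 ]
to go mm [45.7  0.4 -0.7]
```

{"name": "jog_arm", "arguments": {"commands": [12,0,0,0,0,0,0,12,0,0,0,0,0,0,12,0,0,0,0,0,0,7,0,0,0,0,0,0,1,0,0,0,0,0,0]}}

```text
time: 12.27
eef_pos: [0.5486, -0.1967, 0.2003]
eef_rot: [0.0, 0.993, 0.121, 0.0]
wrist_force: [-0.5, -0.0, -1.2]
grip_width: 0.291
gripper_force: 69.8
```

{"name": "jog_arm", "arguments": {"commands": [0,0,0,0,0,0,0,0,0,1,0,0,0,0,0,0,1,0,0,0,0,0,0,1,0,0,0,0,0,0,0,0,0,0,0]}}

```text
time: 12.68
eef_pos: [0.5463, -0.1972, 0.197]
eef_rot: [-0.0, 0.993, 0.12, -0.0]
wrist_force: [-1.2, 0.3, -1.9]
grip_width: 0.286
gripper_force: 69.8
```

```bash
python3 go.py .551 -.1965 .1957
```

```text
t 12.6833 pos [ 0.5463 -0.1972  0.197 ] turn to go [-0.0003  0.0005 -0.0006] F [-1.2  0.3 -1.9] w 0.286 g 69.8 q [-0.39  0.13  1.87 -0.    1.14  0.94]
to go mm [4.7 0.5 1.3]
```

{"name": "jog_arm", "arguments": {"commands": [2,0,0,0,0,0,0,2,0,0.5,0,0,0,0,0,0,0.5,0,0,0,0,0,0,0.5,0,0,0,0,0,0,0,0,0,0,0]}}

```text
time: 13.1
eef_pos: [0.5508, -0.1961, 0.1956]
eef_rot: [-0.0, 0.993, 0.12, -0.0]
wrist_force: [-0.1, 0.5, -0.9]
grip_width: 0.284
gripper_force: 69.8
```

{"name": "jog_arm", "arguments": {"commands": [0,0,0.5,0,0,0,0,0,0,0.5,0,0,0,0,0,0,0,0,0,0,0,0,0,0,0,0,0,0,0,0,0,0,0,0,0]}}

```text
time: 13.52
eef_pos: [0.5508, -0.1961, 0.1948]
eef_rot: [0.0, 0.993, 0.12, 0.0]
wrist_force: [0.3, -0.1, -1.6]
grip_width: 0.29
gripper_force: 69.8
```

{"name": "jog_arm", "arguments": {"commands": [0,0,0.5,0,0,0,0,0,0,0.5,0,0,0,0,0,0,0.5,0,0,0,0,0,0,0,0,0,0,0,0,0,0,0,0,0,0]}}

```text
time: 13.93
eef_pos: [0.5509, -0.1961, 0.1937]
eef_rot: [0.0, 0.993, 0.12, 0.0]
wrist_force: [-0.7, 0.8, 2.7]
grip_width: 0.284
gripper_force: 70.1
```

{"name": "jog_arm", "arguments": {"commands": [0,0,0.5,0,0,0,0,0,0,0.5,0,0,0,0,0,0,0,0,0,0,0,0,0,0,0,0,0,0,0,0,0,0,0,0,0]}}

```text
time: 14.35
eef_pos: [0.5509, -0.1962, 0.1937]
eef_rot: [0.0, 0.993, 0.12, 0.0]
wrist_force: [-3.5, 2.0, 7.5]
grip_width: 0.288
gripper_force: 70.8
```

The rod is seated at the same TCP height as at the start (0.1937). I'll relax, release and rise.

{"name": "jog_arm", "arguments": {"commands": [0,0,-0.8,0,0,0,0,0,0,0,0,0,0,0,0,0,0,0,0,0,0.5,0,0,0,0,0,0,1,0,0,0,0,0,0,1]}}

```text
time: 14.77
eef_pos: [0.5508, -0.1961, 0.1927]
eef_rot: [-0.0, 0.993, 0.12, -0.0]
wrist_force: [0.2, 0.6, -0.1]
grip_width: 0.698
gripper_force: 0.0
```

{"name": "jog_arm", "arguments": {"commands": [0,0,0,0,0,0,1,0,0,0,0,0,0,1,0,0,0,0,0,0,1,0,0,0,0,0,0,1,0,0,0,0,0,0,1]}}

```text
time: 15.18
eef_pos: [0.5508, -0.1961, 0.193]
eef_rot: [-0.0, 0.993, 0.12, -0.0]
wrist_force: [0.1, 0.6, 0.0]
grip_width: 1.004
gripper_force: 0.0
```

{"name": "jog_arm", "arguments": {"commands": [0,0,-10,0,0,0,1,0,0,-20,0,0,0,1,0,0,-30,0,0,0,1,0,0,-30,0,0,0,1,0,0,-20,0,0,0,1]}}

```text
time: 15.6
eef_pos: [0.5517, -0.1965, 0.3072]
eef_rot: [0.001, 0.993, 0.12, 0.002]
wrist_force: [0.7, 0.5, 0.6]
grip_width: 1.001
gripper_force: 0.0
```

{"name": "jog_arm", "arguments": {"commands": [-30,0,-15,0,0,0,1,-40,0,0,0,0,0,1,-40,0,0,0,0,0,1,-20,0,0,0,0,0,1,0,0,0,0,0,0,1]}}

```text
time: 16.02
eef_pos: [0.4214, -0.2277, 0.3194]
eef_rot: [0.001, 0.993, 0.119, -0.0]
wrist_force: [-0.1, -0.3, -0.0]
grip_width: 1.002
gripper_force: 0.0
```

```bash
python3 go.py; python3 - <<'E'
from h import *
out=[]
for n in('scene','top'):
    s=snap(n);X=pts(s);x,y,z=X[...,0],X[...,1],X[...,2]
    p=X[(np.hypot(x-.55,y+.197)<.04)&(z>.2)&(z<.23)]; print('handle',len(p),p.mean(0),p.min(0),p.max(0))
    p=X[(np.hypot(x-.53,y-.168)<.02)&(z>.03)&(z<.15)];print('stack',np.median(p[:,2]),len(p))
    if n=='scene': save(cv2.resize(s['color'][110:350,120:440],None,fx=2.5,fy=2.5),'final')
E
```

```text
t 16.0167 pos [ 0.4214 -0.2277  0.3194] turn to go [ 0.0014  0.0004 -0.0025] F [-0.1 -0.3 -0. ] w 1.002 g 0.0 q [-0.55 -0.15  1.92 -0.    1.37  0.79]
handle 128 [ 0.55405835 -0.19443452  0.21554566] [ 0.53673429 -0.20880291  0.2004092 ] [ 0.56318538 -0.1830302   0.22807772]
stack 0.08862536016059723 16
handle 103 [ 0.54633886 -0.19493079  0.21657896] [ 0.53467956 -0.20711479  0.2010056 ] [ 0.56085506 -0.18310313  0.22575571]
stack 0.08652930929088448 162
```

View pics/final.png

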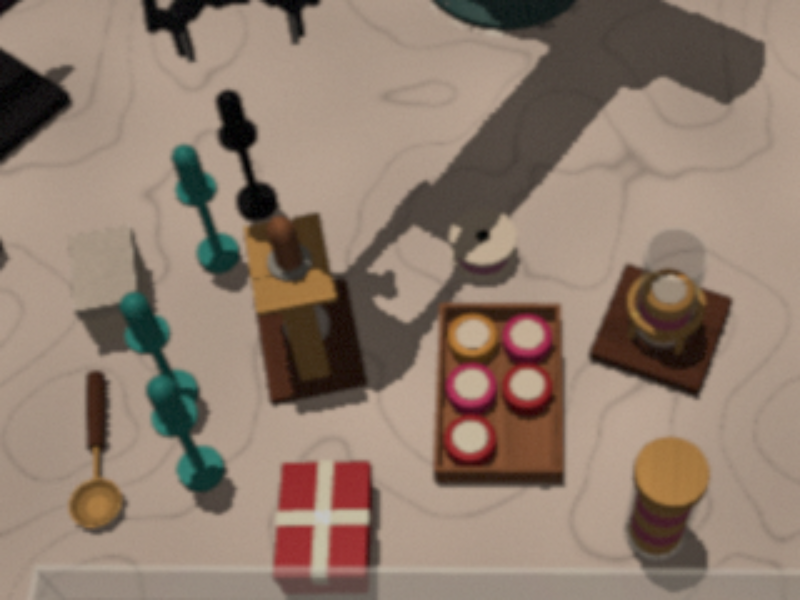

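Everything looks in place. The rod is hung and released, the stack is packed, and the other goods haven't moved. The stack height is close to tolerance, so I'll average some frames and check it against known heights before handing in.

```bash
python3 - <<'E'
from h import *
for n in('top','scene'):
    S=[eyes.snapshot(n) for _ in range(8)]; s=dict(S[0]); s['range_z']=np.median([q['range_z'] for q in S],0)
    X=pts(s);x,y,z=X[...,0],X[...,1],X[...,2]
    def rep(nm,cx,cy,rr,lo,hi):
        p=X[(np.hypot(x-cx,y-cy)<rr)&(z>lo)&(z<hi)]; print(n,nm,len(p),np.percentile(p[:,2],[10,50,90]).round(4) if len(p) else '')
    rep('stack',.5313,.1683,.018,.07,.11)
    rep('packed lid',.737,.150,.02,.13,.16)
    rep('plate',.585,-.188,.015,.14,.17)
    for nm,lo,hi,reg in(('red',.04,.065,(x>.62)&(x<.8)&(y<-.1)&(y>-.27)),('cream',.06,.08,(x>.44)&(x<.55)&(y<-.36)&(y>-.41)),('counter',-.02,.02,(x>.35)&(x<.45)&(y>.05)&(y<.2))):
        p=X[reg&(z>lo)&(z<hi)];print(n,nm,len(p),np.percentile(p[:,2],[10,50,90]).round(4) if len(p) else '')
E
```

```text
top stack 143 [0.0846 0.0862 0.0881]
top packed lid 194 [0.1425 0.1451 0.1471]
top plate 101 [0.1534 0.1547 0.1564]
top red 1112 [0.0504 0.0526 0.0546]
top cream 0 
top counter 2071 [-0.0022 -0.0002  0.0017]
scene stack 4 [0.0881 0.0892 0.09  ]
scene packed lid 214 [0.147  0.1479 0.1489]
scene plate 142 [0.1467 0.1567 0.1581]
scene red 1410 [0.0538 0.0549 0.056 ]
scene cream 496 [0.07   0.0721 0.0733]
scene counter 1392 [0.0012 0.0024 0.0038]
```

The expected packed top is 150 − 64 = 86 mm, and 20 + 3·22 gives 86 mm as well. The measured 86.2 mm matches exactly. Handing in.

```bash
python3 -c "
from h import *
print(order.finish_job())"
```

```text
the job is handed in; nothing more can be done
None
```

The three rounds are pressed tight on the bottom of the tube (stack top measured at 86 mm, as expected), the rod is hung back at the seat and released, the other goods look unmoved, and the job is handed in with no verdict returned.

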